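# Snug up the ratchet clamp on the cemented acrylic cube

### The arm

A 6-joint arm with a two-finger parallel gripper is mounted at the origin on the work surface. World frame = base frame: x ahead of the robot, y to its left, z up, the work surface at z = 0. Lengths are in m, angles in rad, forces in N, time in s.
With the tool pointing down it reaches from about 0.225 to 0.875 m from the base axis. Payload 3.4 kg.
Tool frame: the origin (TCP) lies at the very end of the fingers, on their centre line; the grasp point (between the pads) lies behind it (manip.grasp_offset is the z of the grasp point in the tool frame, in m); z points along the fingers, y is the line along which they close (so a half turn about z gives the same grasp; the last joint's range is limited). The gripper opens to 85 mm and grips with 20 to 120 N. Pads are 22 mm wide; open, the fingers measure 114 mm over their backs; the gripper's body (76 mm by 85 mm) begins 54 mm behind the grasp point. The pads swing forward as they close: fully open they stand 13 mm farther back than shut.
Start: joints at [-1.227, 0.276, 1.505, -0, 1.361, -0.121], TCP at [0.258, -0.514, 0.231] pointing down, gripper open.
Joint ranges: [-2.89, 2.89], [-0.75, 2.08], [0.22, 2.7], [-1.18, 4.32], [0.11, 2.71], [-2.7, 2.7]. Speed limits (rad/s): [2.57, 2.57, 3.14, 3.14, 3.14, 3.14].

### API

Orientations are given as a unit quaternion [w, x, y, z].
In Python, from rig import manip gives the robot as it stands.
- The arm moves only by the shell command python3 -m pendant 'ROWS' [FORCE]. ROWS is JSON, a list of rows, each an object of numbers: "dx", "dy", "dz": the shift along the tool's x, y, z in m; "rx", "ry", "rz": the turn, a rotation vector about the tool's x, y, z in degrees; "hand": the finger opening in m, from 0 to 0.0854. In form: [{"dx": .., "dy": .., "dz": .., "rx": .., "ry": .., "rz": .., "hand": ..}, ...]. A call has 1 to 12 rows; each row shifts and turns the commanded pose from where the row before left it, along the tool's axes as they then stand; what a row does not reach is not made up. A row lasts 1/12 s, in which the tool goes at most 41.7 mm and 7.16 degrees, less where a joint would pass 70% of its speed; a pose out of reach is approached as far as the arm can. A call is refused whole if a number of a shift passes 0.0417 or a number of a turn 7.16, either way. A call with a gripper value outside its range is refused whole. The fingers move at their own pace and stop on an object; FORCE is the grip in N (left out, the last holds). Time passes only in rows, so rows that do not move let the fingers close. It gives the time, the measured TCP pose, the force, the opening and the grip force at its end, in the units of the state.
- manip.get_state(): the state, without advancing time (a new reading comes with each control period).
- manip.get_image(name): name is "scene" or "side" or "wrist"; returns a dict with "frame" (420x560x3 uint8, red, green, blue), "fx", "fy", "cx", "cy" (pixels), "position" and "attitude" of the camera in the world; the wrist camera has in their place "mount" (4x4, takes a point from camera to tool coordinates, whose origin is the TCP and whose axes are the flange's). Camera axes: x right, y up, looking along -z (the intrinsics and any distortion apply to the point x, -y, -z); pixel columns grow to the right and rows downward; lengths in m; the calibration is good to about 2 mm. A picture is of the moment at which its call begins: read the wrist's pose just before it. There is no depth.
- manip.sign_off(): hands the job in; it is judged then, once.
The state is a dict: "clock": time; "qpos": joint angles; "qd": joint speeds; "effort": joint torques, N m; "position": TCP position; "ee_rot": TCP orientation; "contact_force": force on the tool from outside, world axes, zero at the start; "moment": the same for the moment, N m; "width": finger opening in m; "gripper_force": force on a finger pad.
Only numpy, scipy, OpenCV 4.12 (cv2) and the standard library are available. Lean on these libraries where they do the work, as an engineer would, in place of code of your own. Each camera call takes 0.05 s, during which the arm holds its last target. There are 200 camera calls.

### The job

The little acrylic display cube on the side table has freshly cemented side panels and stands between the open jaws of the one-hand ratchet bar clamp. Pump the clamp's orange trigger against its grip, squeezing and letting out, until both soft red pads bear on the cube and are clearly squashed, about a third of the way but never flat, since that cracks the acrylic; do not touch the cube or the far jaw yourself, and leave the ramekin, bead jar and pliers where they are. Finish while still holding trigger and grip squeezed together, so that the pressure stays on while the cement grabs; do not let go.

Things in the scene. Friction and masses are not known exactly. Their poses are not given: they have to be found in the camera images.
- clamp: One-hand ratchet bar clamp lying on its side on the table, black, 28 mm thick. Origin: on the table, in the middle of its head. +y: along the bar to the far jaw; +x: the throat side where jaws and cube are; -x: the grip side, near the robot. The black grip bar is x -117 to -17, y -36 to -16 mm; the near jaw, part of this body, reaches to x 74 mm with its front at y 8. Loose, 0.37 kg in all.
- grip_mid (a point): Point 68 mm to the grip side of the clamp's origin (clamp frame x -68, y -5, z 14 mm): midway between the grip's back face (y -36) and the let-out trigger's front face (y 26), so 62 mm across, about 33 mm when fully squeezed. Put one finger behind the grip, one before the trigger, from above, and close along the clamp's y.
- trigger (a joint): Orange trigger, bar 11 mm thick, 22 mm high (z 3 to 25), pivoted in the head 92 mm from grip_mid's line. 0: let out by its spring; 0.32 rad: fully squeezed against the grip. With the jaws free it takes about 4 N at the fingers let out, 9 N squeezed; each newton more gives about 2.3 N at the jaws. Each stroke needs the trigger let out fully first.
- bar (a joint): Toothed steel bar through the head, carries the far jaw; value: how far (m) it has been drawn in towards the near jaw, 0 to 0.06. Starts at 0 to 0.012; pads are then 104 mm apart less this value. A full stroke draws it in 6 to 10 mm; the first 2 to 6 mm of a stroke may be idle. A pawl keeps it from running back more than one 6 mm tooth.
- far_jaw: Black far jaw on the bar's end, 84 x 18 x 27 mm, moves with the bar and carries the far red pad. Its frame is that of the bar: parallel to the clamp's, its origin at the clamp's origin when joint bar is 0.
- near_face (a point): Centre of the near red pad's face (24 mm wide, 22 mm high, 14 mm above the table), fixed to the pad.
- far_face (a point): Centre of the far red pad's face, oppopoint near_face (same size and height), fixed to the pad. The distance between the two faces less the cube's 70 mm is the gap left to close.
- pad_near (a joint): How far (m) the soft near pad, 10 mm thick, is squashed: 0 free, 0.006 flat. 6 N per mm. Both pads squash alike once both bear on the cube.
- pad_far (a joint): How far (m) the soft far pad is squashed: 0 free, 0.006 flat. 6 N per mm.
- cube: Clear acrylic display cube, 70 mm, walls 4 mm, about 0.14 kg, with white cement lines and a small hinged door with brass knob on the side away from the bar. Loose, stands on the table between the pads, 3 to 10 mm from the near one. Origin: centre of its underside; sides nearly parallel to the clamp's axes. It slides along when a pad pushes it.
- ramekin: Bystander: white ceramic ramekin with beads, 80 mm wide, 42 mm high; origin: centre of its underside.
- bead_jar: Bystander: glass bead jar with brass cap, 64 mm wide, 84 mm high; origin: centre of its underside.
- pliers: Bystander: round-nose pliers with green handles, lying, 125 x 60 x 12 mm; origin under the rivet.

How it is judged:
On the way, in this order (a step that is already met when the one before it is completed fails the run):
1. fingers squeeze the trigger against the grip (value of joint trigger above 0.12 rad and contact force between the fingers and clamp above 2 N), for 0.05 s.
2. the trigger is let out again for another stroke (value of joint trigger below 0.06 rad), for 0.05 s.
3. both pads bear on the cube (contact force between far_jaw and cube above 4 N and value of joint each of pad_near, pad_far above 0.0008 m), for 0.1 s.
At the end, for the whole second after the job is handed in: Both pads squashed between 1.2 and 5 mm (7 to 30 N) on the cube, which stands upright and still on the table; the trigger is still held squeezed (over 0.06 rad) by the fingers, which press on the clamp with over 2 N (value of joint pad_near between 0.0012 and 0.005 m and value of joint pad_far between 0.0012 and 0.005 m and contact force between far_jaw and cube above 6 N and value of joint trigger above 0.06 rad and contact force between the fingers and clamp above 2 N and angle between cube's own z axis and vertical below 0.12 rad and height (world z) of cube below 0.01 m and linear speed of cube below 0.02 m/s); the arm keeps its last pose, push and grip.
It fails at once if a pad squashed flat (the acrylic cracks) (value of joint any of pad_near, pad_far above 0.0056 m).
It fails at once if the robot touches the cube or the far jaw (contact force between any of the fingers, the arm and cube above 1 N or contact force between any of the fingers, the arm and far_jaw above 1 N).
It fails at once if the ramekin, bead jar or pliers disturbed (distance of any of ramekin, bead_jar, pliers from where it was at the start of the episode above 0.02 m).
It also fails if it takes over 67 s, if anything falls off the work surface, if the arm or the gripper's body presses on something with over 40 N, if the wrist force passes 120 N, or if a joint passes its speed limit or range.

## Working session

There is one attempt and no reset: what is moved stays moved. The work goes in short steps, Python scripts to look and compute and a shell command to move; the robot and the scene stay as the last step left them, time stands still between calls to the robot, and variables do not carry over. Pictures are saved under pics/ and viewed, at most 10 in all, crops included, and the job is handed in when it is done.

```bash
mkdir -p pics; cat > h.py <<'E'
import numpy as np, cv2
from rig import manip
from scipy.spatial.transform import Rotation as R
def q2m(a):
    a=np.array(a,float)
    return a if a.shape==(3,3) else R.from_quat(a[[1,2,3,0]]).as_matrix()
def snap(name,fn):
    s=manip.get_state(); d=manip.get_image(name)
    cv2.imwrite('pics/'+fn,d['frame'][:,:,::-1])
    if 'mount' in d:
        T=np.eye(4);T[:3,:3]=q2m(s['ee_rot']);T[:3,3]=s['position'];M=T@np.array(d['mount'])
        Rm,p=M[:3,:3],M[:3,3]
    else: Rm,p=q2m(d['attitude']),np.array(d['position'])
    np.savez('pics/'+fn+'.npz',R=Rm,p=p,k=[d['fx'],d['fy'],d['cx'],d['cy']])
    return d
def ray(fn,u,v,z):
    c=np.load('pics/'+fn+'.npz');fx,fy,cx,cy=c['k']
    r=c['R']@np.array([(u-cx)/fx,-(v-cy)/fy,-1]);return c['p']+r*(z-c['p'][2])/r[2]
def proj(fn,P):
    c=np.load('pics/'+fn+'.npz');fx,fy,cx,cy=c['k']
    q=c['R'].T@(np.array(P)-c['p']);return cx+fx*q[0]/-q[2],cy-fy*q[1]/-q[2]
E
python3 - <<'E'
from h import *
for n in('scene','wrist','side'):
    d=snap(n,n+'0.png'); print(n,{k:v for k,v in d.items() if k not in('frame',)})
a=[cv2.imread(f'pics/{n}0.png') for n in('scene','wrist')]
print(manip.get_state(),manip.grasp_offset)
E
```

```text
scene {'fx': 401.51815556987157, 'fy': 401.51815556987157, 'cx': 279.15530459322224, 'cy': 212.16909979896218, 'position': array([1.04495519, 0.43846114, 0.71965721]), 'attitude': array([0.37150283, 0.13733437, 0.34185689, 0.85220818])}
wrist {'fx': 349.75554608530797, 'fy': 349.75554608530797, 'cx': 284.1165434581011, 'cy': 216.34390301680173, 'mount': array([[ 4.05147293e-04,  9.53702666e-01,  3.00750827e-01,
         7.76403171e-02],
       [ 9.99999898e-01, -3.27011870e-04, -3.10140992e-04,
        -2.84850151e-04],
       [-1.97433201e-04,  3.00750922e-01, -9.53702702e-01,
        -1.42845020e-01],
       [ 0.00000000e+00,  0.00000000e+00,  0.00000000e+00,
         1.00000000e+00]])}
side {'fx': 438.47582017836964, 'fy': 438.47582017836964, 'cx': 279.0749465454107, 'cy': 210.82171931189768, 'position': array([ 0.40196315, -0.61565488,  0.77823167]), 'attitude': array([ 0.92499029,  0.34841833, -0.05289007, -0.14212767])}
{'clock': 0.15, 'qpos': array([-1.22700667e+00,  2.76470971e-01,  1.50584996e+00,  3.27923299e-05,
        1.36070658e+00, -1.20976942e-01]), 'qd': array([-0.00051715, -0.00068618, -0.00482391,  0.00022108, -0.00054271,
        0.00049215]), 'effort': array([ 1.32384390e-03, -4.17146516e+01, -2.46033990e+01, -1.30819299e-04,
        7.63402350e-03, -1.27031731e-05]), 'position': array([ 0.25760582, -0.51362197,  0.23062327]), 'ee_rot': array([-7.14760965e-04,  9.73120831e-01,  2.30294017e-01, -6.38267892e-05]), 'contact_force': array([-0.0702626 ,  0.58775384,  0.22753321]), 'moment': array([ 0.02861233,  0.00644281, -0.0072323 ]), 'gripper_force': 0.0, 'width': 0.08530404563225963} -0.0187
```

View pics/scene0.png

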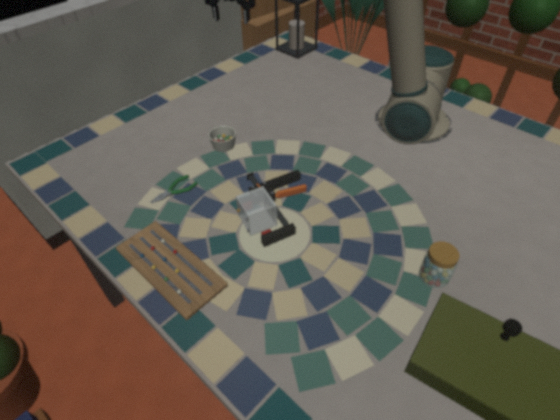

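View pics/side0.png

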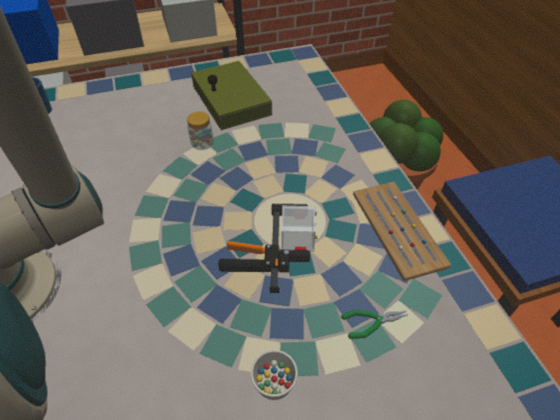

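The side view shows the clamp's head at about (275,262), the black grip running left to (220,265), the orange trigger at (230..262,246), and the far jaw at about (290,209). I'll enlarge both views.

```bash
python3 - <<'E'
from h import *
a=cv2.imread('pics/side0.png')[195:300,210:325]; b=cv2.imread('pics/scene0.png')[165:255,225:320]
f=lambda x:cv2.convertScaleAbs(cv2.resize(x,(400,int(400*x.shape[0]/x.shape[1])),interpolation=cv2.INTER_CUBIC),alpha=1.6)
a=f(a);b=f(b);h=max(a.shape[0],b.shape[0]);o=np.zeros((h,800,3),np.uint8);o[:a.shape[0],:400]=a;o[:b.shape[0],400:]=b
cv2.imwrite('pics/crop0.png',o);print(a.shape,b.shape)
E
```

```text
(365, 400, 3) (378, 400, 3)
```

View pics/crop0.png

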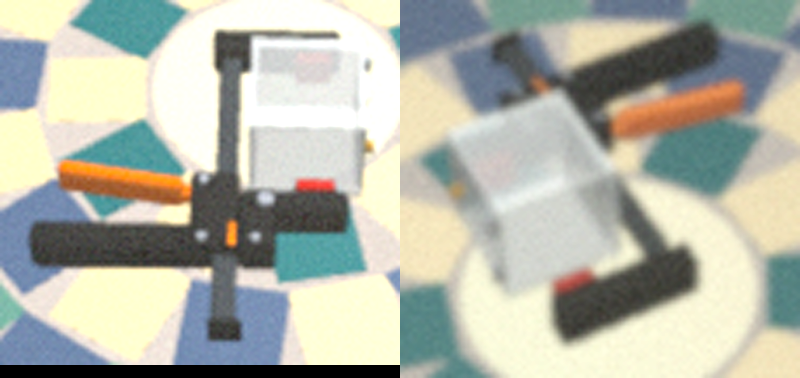

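```bash
python3 - <<'E'
from h import *
S=115/400
def s(x,y,z): return ray('side0.png',210+x*S,195+y*S,z).round(4)
S2=95/400
def c(x,y,z): return ray('scene0.png',225+x*S2,165+y*S2,z).round(4)
print('grip front-left top',s(35,226,.028)); print('grip bottom back-left',s(37,266,.003)); print('near jaw front right top',s(347,194,.028))
print('trig tip front top',s(62,160,.025)); print('far jaw back left',s(216,33,.028)); print('farjaw right top',s(338,34,.028))
print('bar end near',s(208,338,0)); print(s(241,338,0))
print('scene: grip end back top',c(700,24,.028),'grip front',c(718,45,.028)); print('trig end',c(742,84,.025))if 0 else print('scene grip end',c(300,24,.028),c(318,42,.028),'trig',c(342,84,.025),'farjaw end',c(294,250,.028),c(160,290,.028))
st=manip.get_state()
E
```

```text
grip front-left top [ 0.4412 -0.0798  0.028 ]
grip bottom back-left [ 0.4374 -0.091   0.003 ]
near jaw front right top [ 0.6266 -0.1136  0.028 ]
trig tip front top [ 0.468  -0.0341  0.025 ]
far jaw back left [0.589  0.0361 0.028 ]
farjaw right top [0.6658 0.0109 0.028 ]
bar end near [ 0.522  -0.1679  0.    ]
[ 0.5403 -0.1737  0.    ]
scene: grip end back top [0.2783 0.0962 0.028 ] grip front [0.2876 0.1149 0.028 ]
scene grip end [ 0.4433 -0.0869  0.028 ] [ 0.4484 -0.0675  0.028 ] trig [ 0.4647 -0.034   0.025 ] farjaw end [0.5854 0.0352 0.028 ] [0.6549 0.0013 0.028 ]
```

```bash
python3 -m pendant '[{"dx":0.0333,"dy":-0.0234},{"dx":0.0333,"dy":-0.0234},{"dx":0.0333,"dy":-0.0234},{"dx":0.0333,"dy":-0.0234},{"dx":0.0333,"dy":-0.0234},{"dx":0.0333,"dy":-0.0234},{"dx":0.0333,"dy":-0.0234},{"dx":0.0333,"dy":-0.0234},{"dx":0.0333,"dy":-0.0234},{"dx":0.0333,"dy":-0.0234},{"dx":0.0333,"dy":-0.0234},{"dx":0.0333,"dy":-0.0234}]' 20
python3 -m pendant '[{"rz":6.3},{"rz":6.3},{"rz":6.3},{"rz":6.3},{"rz":6.3},{"rz":6.3},{"rz":6.3},{"dz":0.03},{"dz":0.03},{},{}]'
python3 - <<'E'
from h import *
snap('wrist','w1.png');s=manip.get_state();print(s['position'],s['ee_rot'],s['qpos'],s['contact_force'])
a=cv2.imread('pics/w1.png');cv2.imwrite('pics/w1b.png',cv2.convertScaleAbs(cv2.resize(a,(800,600),interpolation=cv2.INTER_CUBIC),alpha=1.3))
E
```

```text
[ 0.25763998 -0.51368538  0.23074467] [-5.88367979e-04  9.73110076e-01  2.30339810e-01 -7.92522949e-05] [-1.22695021e+00  2.76381209e-01  1.50567387e+00 -2.72816215e-05
  1.36072464e+00 -1.21001996e-01] [-0.5232602   0.52489589 -0.31742609]invalid input
invalid input
```

View pics/w1b.png

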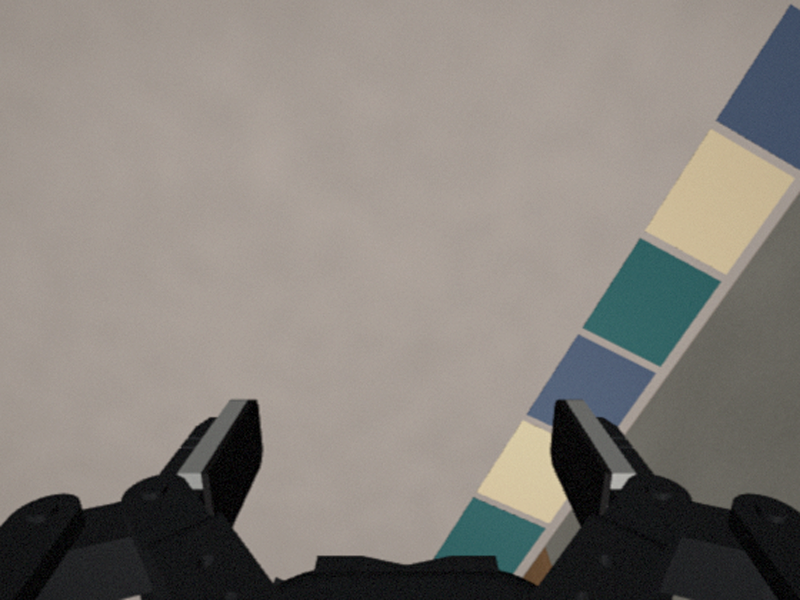

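The picture shows only bare table and the open fingers, because both moves were refused. I'll give every key in each row.

```bash
python3 -m pendant '[{"dx":0.0333,"dy":-0.0234,"dz":0,"rx":0,"ry":0,"rz":0,"hand":0.085},{"dx":0.0333,"dy":-0.0234,"dz":0,"rx":0,"ry":0,"rz":0,"hand":0.085},{"dx":0.0333,"dy":-0.0234,"dz":0,"rx":0,"ry":0,"rz":0,"hand":0.085},{"dx":0.0333,"dy":-0.0234,"dz":0,"rx":0,"ry":0,"rz":0,"hand":0.085},{"dx":0.0333,"dy":-0.0234,"dz":0,"rx":0,"ry":0,"rz":0,"hand":0.085},{"dx":0.0333,"dy":-0.0234,"dz":0,"rx":0,"ry":0,"rz":0,"hand":0.085},{"dx":0.0333,"dy":-0.0234,"dz":0,"rx":0,"ry":0,"rz":0,"hand":0.085},{"dx":0.0333,"dy":-0.0234,"dz":0,"rx":0,"ry":0,"rz":0,"hand":0.085},{"dx":0.0333,"dy":-0.0234,"dz":0,"rx":0,"ry":0,"rz":0,"hand":0.085},{"dx":0.0333,"dy":-0.0234,"dz":0,"rx":0,"ry":0,"rz":0,"hand":0.085},{"dx":0.0333,"dy":-0.0234,"dz":0,"rx":0,"ry":0,"rz":0,"hand":0.085},{"dx":0.0333,"dy":-0.0234,"dz":0,"rx":0,"ry":0,"rz":0,"hand":0.085}]' 20
```

```text
clock: 1.2
position: [0.4895, -0.0819, 0.2314]
ee_rot: [0.0, 0.973, 0.23, 0.0]
contact_force: [1.2, -0.2, -0.1]
width: 0.085
gripper_force: 0.0
```

```bash
python3 -m pendant '[{"dx":0,"dy":0,"dz":0,"rx":0,"ry":0,"rz":6.3,"hand":0.085},{"dx":0,"dy":0,"dz":0,"rx":0,"ry":0,"rz":6.3,"hand":0.085},{"dx":0,"dy":0,"dz":0,"rx":0,"ry":0,"rz":6.3,"hand":0.085},{"dx":0,"dy":0,"dz":0,"rx":0,"ry":0,"rz":6.3,"hand":0.085},{"dx":0,"dy":0,"dz":0,"rx":0,"ry":0,"rz":6.3,"hand":0.085},{"dx":0,"dy":0,"dz":0,"rx":0,"ry":0,"rz":6.3,"hand":0.085},{"dx":0,"dy":0,"dz":0,"rx":0,"ry":0,"rz":6.3,"hand":0.085},{"dx":0,"dy":0,"dz":0.03,"rx":0,"ry":0,"rz":0,"hand":0.085},{"dx":0,"dy":0,"dz":0.03,"rx":0,"ry":0,"rz":0,"hand":0.085},{"dx":0,"dy":0,"dz":0,"rx":0,"ry":0,"rz":0,"hand":0.085},{"dx":0,"dy":0,"dz":0,"rx":0,"ry":0,"rz":0,"hand":0.085}]'
python3 - <<'E'
from h import *
snap('wrist','w2.png');s=manip.get_state();print(s['position'],s['ee_rot'],s['qpos'])
a=cv2.imread('pics/w2.png');cv2.imwrite('pics/w2b.png',cv2.convertScaleAbs(cv2.resize(a,(800,600),interpolation=cv2.INTER_CUBIC),alpha=1.3))
E
```

```text
clock: 2.12
position: [0.4879, -0.0835, 0.1703]
ee_rot: [-0.0, 0.988, -0.152, -0.002]
contact_force: [0.2, -0.4, -0.5]
width: 0.0849
gripper_force: 0.0
[ 0.48931634 -0.08399388  0.17176646] [ 3.85641429e-05  9.88402644e-01 -1.51855884e-01 -4.50262886e-05] [-3.10177173e-01  2.01491703e-01  1.76349056e+00 -9.78147026e-05
  1.17668721e+00  1.56554804e+00]
```

View pics/w2b.png

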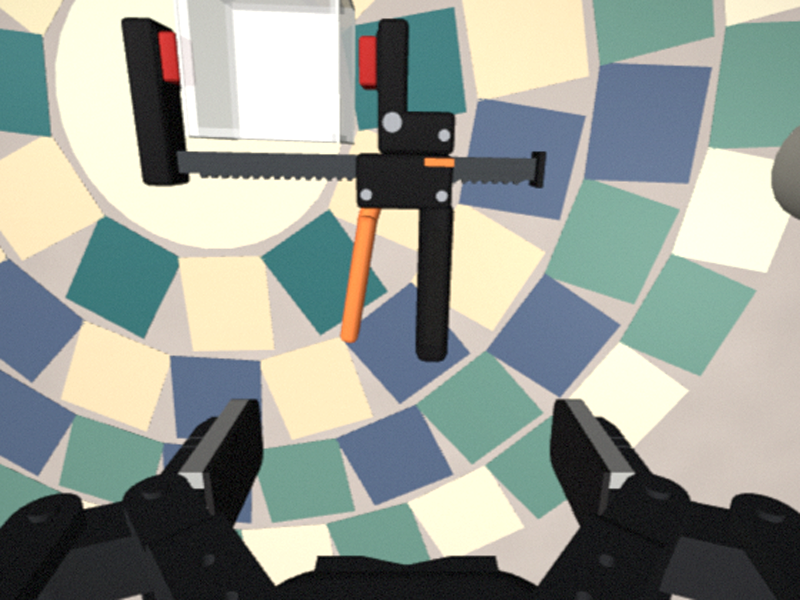

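The wrist view (800x600) shows the grip's back edge from (453,210) to (446,358). The trigger's front edge runs from (363,212) to (342,338). The head spans (357,155)–(453,207), the near pad's face is at column 360 and the far pad's at 178.

```bash
cat >> h.py <<'E'
def w(fn,x,y,z): return ray(fn,x*.7,y*.7,z)
E
python3 - <<'E'
from h import *
f='w2.png'
st=np.load('pics/w2.png.npz')
T=np.array([.48932,-.08399]);Rt=q2m([0,.98840,-.15186,0])
pts={'grip back hi':(453,212,.028),'grip back lo':(447,352,.028),'grip end':(432,361,.028),'trig front hi':(360,215,.025),'trig front lo':(341,335,.025),'trig end':(349,343,.025),'head NL':(357,207,.028),'head NR':(453,207,.028),'jaw TL':(379,20,.028),'jaw front':(379,100,.028),'near pad face':(360,60,.025),'far pad face':(179,58,.025),'far jaw BL':(145,184,.027),'far jaw TL':(123,20,.027),'bar end':(540,153,.02)}
for k,v in pts.items():
    p=w(f,*v); d=Rt.T@np.array([*(p[:2]-T),0]); print(k,p[:2].round(4),'tool',(d[:2]*1000).round(1))
E
```

```text
grip back hi [ 0.5223 -0.1215] tool [42.7 25.9]
grip back lo [ 0.4414 -0.0948] tool [-42.5  24.7]
grip end [ 0.4384 -0.0843] tool [-48.5  15.5]
trig front hi [ 0.5361 -0.0706] tool [ 40.6 -26.8]
trig front lo [ 0.4705 -0.0356] tool [-32.5 -40.5]
trig end [ 0.4641 -0.0385] tool [-37.7 -35.8]
head NL [ 0.5411 -0.0708] tool [ 45.4 -28.1]
head NR [ 0.5249 -0.1222] tool [45.5 25.8]
jaw TL [ 0.6257 -0.1119] tool [138.5 -14.3]
jaw front [ 0.5902 -0.1001] tool [101.1 -14.9]
near pad face [ 0.6118 -0.0967] tool [120.7 -24.6]
far pad face [ 0.641  -0.0071] tool [ 121.6 -118.9]
far jaw BL [0.5883 0.0376] tool [  57.9 -145.7]
far jaw TL [0.6648 0.0118] tool [ 138.7 -144.1]
bar end [ 0.5379 -0.1773] tool [74.4 74.4]
```

```bash
python3 -m pendant '[{"dx":-0.002,"dy":-0.005,"dz":0.03,"rx":0,"ry":0,"rz":0,"hand":0.085},{"dx":0,"dy":0,"dz":0.03,"rx":0,"ry":0,"rz":0,"hand":0.085},{"dx":0,"dy":0,"dz":0.03,"rx":0,"ry":0,"rz":0,"hand":0.085},{"dx":0,"dy":0,"dz":0.03,"rx":0,"ry":0,"rz":0,"hand":0.085},{"dx":0,"dy":0,"dz":0.02,"rx":0,"ry":0,"rz":0,"hand":0.085},{"dx":0,"dy":0,"dz":0.01,"rx":0,"ry":0,"rz":0,"hand":0.085},{"dx":0,"dy":0,"dz":0.01,"rx":0,"ry":0,"rz":0,"hand":0.085},{"dx":0,"dy":0,"dz":0.007,"rx":0,"ry":0,"rz":0,"hand":0.085},{"dx":0,"dy":0,"dz":0,"rx":0,"ry":0,"rz":0,"hand":0.085},{"dx":0,"dy":0,"dz":0,"rx":0,"ry":0,"rz":0,"hand":0.085}]'
python3 - <<'E'
from h import *
snap('wrist','w3.png');s=manip.get_state();print(s['position'],s['contact_force'])
a=cv2.imread('pics/w3.png');cv2.imwrite('pics/w3b.png',cv2.convertScaleAbs(cv2.resize(a,(800,600),interpolation=cv2.INTER_CUBIC),alpha=1.3))
E
```

```text
clock: 3.0
position: [0.4898, -0.0789, 0.0052]
ee_rot: [0.0, 0.988, -0.152, 0.001]
contact_force: [-1.3, 0.2, 0.6]
width: 0.0851
gripper_force: 0.0
[ 0.48995267 -0.07895551  0.00538643] [-0.64345901  0.47289781  0.53342716]
```

View pics/w3b.png

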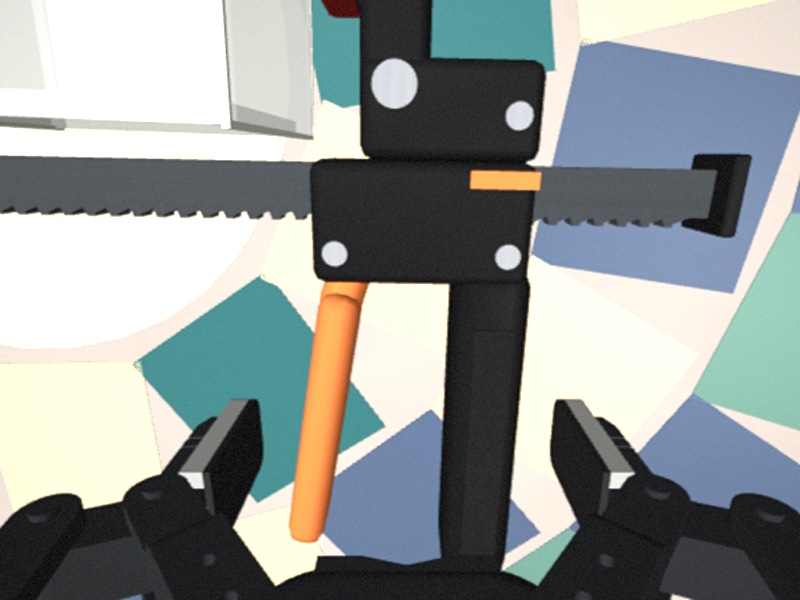

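The fingers straddle the grip and the let-out trigger (trigger tip at (307,535), grip end at (470,550)) with clearance on both sides. I'll close to light contact first.

```bash
python3 -m pendant '[{"dx":0,"dy":0,"dz":0,"rx":0,"ry":0,"rz":0,"hand":0.064},{"dx":0,"dy":0,"dz":0,"rx":0,"ry":0,"rz":0,"hand":0.064},{"dx":0,"dy":0,"dz":0,"rx":0,"ry":0,"rz":0,"hand":0.064}]' 20; python3 -m pendant '[{"dx":0,"dy":0.003,"dz":0,"rx":0,"ry":0,"rz":0,"hand":0.058},{"dx":0,"dy":0.003,"dz":0,"rx":0,"ry":0,"rz":0,"hand":0.052},{"dx":0,"dy":0.003,"dz":0,"rx":0,"ry":0,"rz":0,"hand":0.046},{"dx":0,"dy":0.003,"dz":0,"rx":0,"ry":0,"rz":0,"hand":0.04},{"dx":0,"dy":0.002,"dz":0,"rx":0,"ry":0,"rz":0,"hand":0.036},{"dx":0,"dy":0.001,"dz":0,"rx":0,"ry":0,"rz":0,"hand":0.033},{"dx":0,"dy":0,"dz":0,"rx":0,"ry":0,"rz":0,"hand":0.033},{"dx":0,"dy":0,"dz":0,"rx":0,"ry":0,"rz":0,"hand":0.033},{"dx":0,"dy":0,"dz":0,"rx":0,"ry":0,"rz":0,"hand":0.033}]'
python3 - <<'E'
from h import *
snap('wrist','w4.png');snap('side','s4.png')
a=cv2.imread('pics/w4.png');b=cv2.imread('pics/side0.png')*0
b=cv2.imread('pics/s4.png')[190:300,240:340]
o=np.zeros((440,800,3),np.uint8);o[:300,:400]=cv2.resize(a,(400,300));o[:,400:]=cv2.resize(b,(400,440),interpolation=cv2.INTER_CUBIC)
cv2.imwrite('pics/c4.png',cv2.convertScaleAbs(o,alpha=1.4))
E
```

```text
clock: 3.3
position: [0.4893, -0.0786, 0.005]
ee_rot: [0.0, 0.988, -0.152, 0.001]
contact_force: [-0.4, -0.2, 1.1]
width: 0.0642
gripper_force: 0.5
clock: 4.05
position: [0.4841, -0.0937, 0.0057]
ee_rot: [0.001, 0.988, -0.152, 0.0]
contact_force: [-3.1, -2.0, 12.0]
width: 0.0333
gripper_force: 11.2
```

View pics/c4.png

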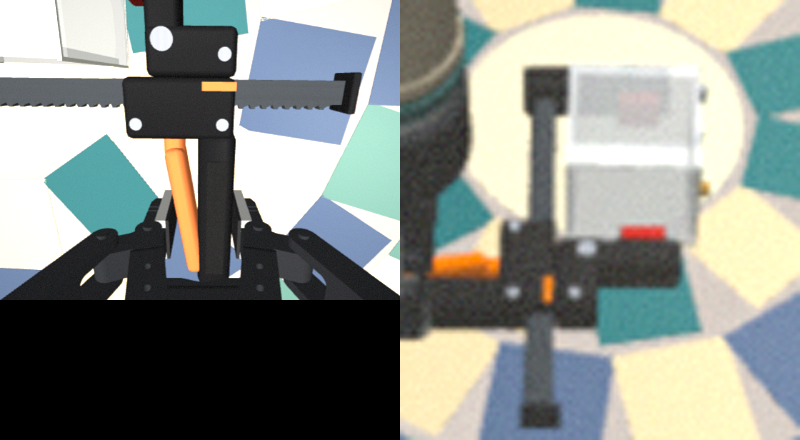

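The trigger is fully squeezed (width 33 mm, 11 N) and the clamp has stayed in place. The bar tail has moved right relative to the head. I'll let it out, then measure the bar by template matching.

```bash
cat >> h.py <<'E'
def bar(fn):
    """tail/screw columns by template (templates from w4), bar motion in mm relative to w4; orange tilt not used"""
    t=cv2.imread('pics/w4.png');i=cv2.imread('pics/'+fn)
    def m(cx,cy,hx,hy):
        T=t[cy-hy:cy+hy,cx-hx:cx+hx];r=cv2.matchTemplate(i,T,cv2.TM_CCOEFF_NORMED);_,v,_,l=cv2.minMaxLoc(r);
        return np.array([l[0]+hx-cx,l[1]+hy-cy,round(v,2)])
    a=m(488,130,20,32);b=m(268,166,70,22) if 0 else m(311,174,12,12);c=m(316,75,12,12)
    print(fn,'tail',a,'scr',b,'scr2',c,'bar d mm',round((a[0]-b[0])/2.7,2))
E
python3 -m pendant '[{"dx":0,"dy":-0.003,"dz":-0.001,"rx":0,"ry":0,"rz":0,"hand":0.04},{"dx":0,"dy":-0.003,"dz":0,"rx":0,"ry":0,"rz":0,"hand":0.046},{"dx":0,"dy":-0.003,"dz":0,"rx":0,"ry":0,"rz":0,"hand":0.052},{"dx":0,"dy":-0.003,"dz":0,"rx":0,"ry":0,"rz":0,"hand":0.058},{"dx":0,"dy":-0.002,"dz":0,"rx":0,"ry":0,"rz":0,"hand":0.063},{"dx":0,"dy":-0.001,"dz":0,"rx":0,"ry":0,"rz":0,"hand":0.067},{"dx":0,"dy":0,"dz":0,"rx":0,"ry":0,"rz":0,"hand":0.067},{"dx":0,"dy":0,"dz":0,"rx":0,"ry":0,"rz":0,"hand":0.067},{"dx":0,"dy":0,"dz":0,"rx":0,"ry":0,"rz":0,"hand":0.067}]'
python3 - <<'E'
from h import *
snap('wrist','w5.png')
for f in('w3','w4','w5'):bar(f+'.png')
E
```

```text
clock: 4.9
position: [0.4887, -0.0785, 0.0053]
ee_rot: [0.0, 0.988, -0.152, 0.0]
contact_force: [-0.7, 0.1, 0.2]
width: 0.0671
gripper_force: 0.0
w3.png tail [19.    6.    0.93] scr [44.    5.    0.99] scr2 [49.    5.    0.98] bar d mm -9.26
w4.png tail [0. 0. 1.] scr [0. 0. 1.] scr2 [0. 0. 1.] bar d mm 0.0
w5.png tail [37.    1.    0.97] scr [-82.     8.     0.99] scr2 [40.    7.    0.98] bar d mm 44.07
```

```bash
cat >> h.py <<'E'
def bar(fn):
    t=cv2.imread('pics/w4.png');i=cv2.imread('pics/'+fn)
    def m(cx,cy,hx,hy):
        T=t[cy-hy:cy+hy,cx-hx:cx+hx];x0=max(cx-hx-60,0);y0=max(cy-hy-25,0)
        r=cv2.matchTemplate(i[y0:cy+hy+25,x0:cx+hx+60],T,cv2.TM_CCOEFF_NORMED);_,v,_,l=cv2.minMaxLoc(r)
        return l[0]+x0+hx-cx,l[1]+y0+hy-cy,round(v,2)
    a=m(488,130,20,32);b=m(311,174,12,12);c=m(316,75,12,12);h=c[0]+(b[0]-c[0])*.55
    print(fn,'tail',a,'scr',b,c,'bar d mm',round((a[0]-h*.96)/2.65,2))
E
python3 -m pendant '[{"dx":0,"dy":0.003,"dz":0,"rx":0,"ry":0,"rz":0,"hand":0.058},{"dx":0,"dy":0.003,"dz":0,"rx":0,"ry":0,"rz":0,"hand":0.052},{"dx":0,"dy":0.003,"dz":0,"rx":0,"ry":0,"rz":0,"hand":0.046},{"dx":0,"dy":0.003,"dz":0,"rx":0,"ry":0,"rz":0,"hand":0.04},{"dx":0,"dy":0.002,"dz":0,"rx":0,"ry":0,"rz":0,"hand":0.036},{"dx":0,"dy":0.001,"dz":0,"rx":0,"ry":0,"rz":0,"hand":0.033},{"dx":0,"dy":0,"dz":0,"rx":0,"ry":0,"rz":0,"hand":0.033},{"dx":0,"dy":0,"dz":0,"rx":0,"ry":0,"rz":0,"hand":0.033}]'
python3 -c "
from h import *
snap('wrist','w6.png')
for f in('w3','w4','w5','w6'):bar(f+'.png')"
python3 -m pendant '[{"dx":0,"dy":-0.003,"dz":0,"rx":0,"ry":0,"rz":0,"hand":0.04},{"dx":0,"dy":-0.003,"dz":0,"rx":0,"ry":0,"rz":0,"hand":0.046},{"dx":0,"dy":-0.003,"dz":0,"rx":0,"ry":0,"rz":0,"hand":0.052},{"dx":0,"dy":-0.003,"dz":0,"rx":0,"ry":0,"rz":0,"hand":0.058},{"dx":0,"dy":-0.002,"dz":0,"rx":0,"ry":0,"rz":0,"hand":0.063},{"dx":0,"dy":-0.001,"dz":0,"rx":0,"ry":0,"rz":0,"hand":0.067},{"dx":0,"dy":0,"dz":0,"rx":0,"ry":0,"rz":0,"hand":0.067},{"dx":0,"dy":0,"dz":0,"rx":0,"ry":0,"rz":0,"hand":0.067},{"dx":0,"dy":0,"dz":0,"rx":0,"ry":0,"rz":0,"hand":0.067}]'
python3 - <<'E'
from h import *
snap('wrist','w7.png');bar('w7.png');snap('side','s7.png');snap('scene','c7.png')
a=cv2.imread('pics/w7.png');b=cv2.imread('pics/s7.png')[190:300,240:340];c=cv2.imread('pics/c7.png')[165:255,225:325]
o=np.zeros((600,800,3),np.uint8);o[:300,:400]=cv2.resize(a,(400,300));o[:440,400:]=cv2.resize(b,(400,440),interpolation=cv2.INTER_CUBIC);o[300:,:333]=cv2.resize(c,(333,300),interpolation=cv2.INTER_CUBIC)
cv2.imwrite('pics/m7.png',cv2.convertScaleAbs(o,alpha=1.4))
E
```

```text
clock: 5.62
position: [0.4843, -0.0933, 0.0066]
ee_rot: [0.0, 0.988, -0.152, 0.001]
contact_force: [-3.1, 0.9, 11.4]
width: 0.0335
gripper_force: 17.3
w3.png tail (19, 6, 0.93) scr (44, 5, 0.99) (49, 5, 0.98) bar d mm -9.58
w4.png tail (0, 0, 1.0) scr (0, 0, 1.0) (0, 0, 1.0) bar d mm 0.0
w5.png tail (37, 1, 0.97) scr (39, 6, 0.99) (40, 7, 0.98) bar d mm -0.33
w6.png tail (12, 1, 0.92) scr (-3, 4, 0.98) (-6, 6, 0.99) bar d mm 6.1
clock: 6.42
position: [0.4887, -0.0785, 0.0053]
ee_rot: [0.0, 0.988, -0.152, -0.0]
contact_force: [-0.3, -0.3, -0.4]
width: 0.0669
gripper_force: 0.0
w7.png tail (52, 5, 0.91) scr (39, 10, 0.99) (40, 12, 0.98) bar d mm 5.33
```

View pics/m7.png

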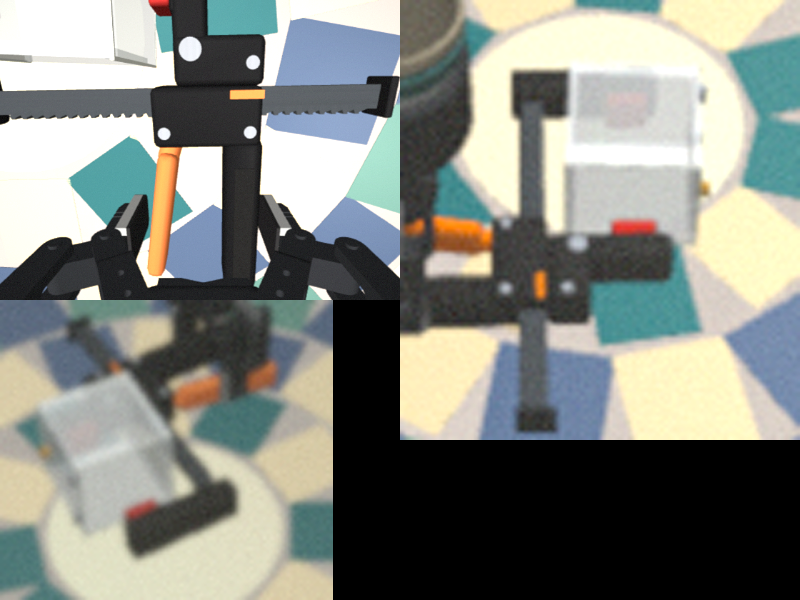

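The composite shows the trigger let out again, the near pad close to the cube, and a few millimetres left at the far pad (red sliver at (140,510)). The bar has been drawn in about 15 mm of the 24. The clamp has crept about 4 mm toward the robot, so I'll follow it. I'll do stroke 3 in stages.

```bash
python3 -m pendant '[{"dx":-0.003,"dy":0,"dz":0,"rx":0,"ry":0,"rz":0,"hand":0.067},{"dx":0,"dy":0.003,"dz":0,"rx":0,"ry":0,"rz":0,"hand":0.058},{"dx":0,"dy":0.003,"dz":0,"rx":0,"ry":0,"rz":0,"hand":0.052},{"dx":0,"dy":0.003,"dz":0,"rx":0,"ry":0,"rz":0,"hand":0.046},{"dx":0,"dy":0.001,"dz":0,"rx":0,"ry":0,"rz":0,"hand":0.044},{"dx":0,"dy":0,"dz":0,"rx":0,"ry":0,"rz":0,"hand":0.044}]'
python3 -c "
from h import *
snap('wrist','w8.png');bar('w8.png')"
python3 -m pendant '[{"dx":0,"dy":0.001,"dz":0,"rx":0,"ry":0,"rz":0,"hand":0.042},{"dx":0,"dy":0.001,"dz":0,"rx":0,"ry":0,"rz":0,"hand":0.04},{"dx":0,"dy":0.001,"dz":0,"rx":0,"ry":0,"rz":0,"hand":0.038},{"dx":0,"dy":0,"dz":0,"rx":0,"ry":0,"rz":0,"hand":0.038}]'
python3 -c "
from h import *
snap('wrist','w9.png');bar('w9.png')"
python3 -m pendant '[{"dx":0,"dy":0.001,"dz":0,"rx":0,"ry":0,"rz":0,"hand":0.036},{"dx":0,"dy":0,"dz":0,"rx":0,"ry":0,"rz":0,"hand":0.035},{"dx":0,"dy":0,"dz":0,"rx":0,"ry":0,"rz":0,"hand":0.035}]'
python3 -c "
from h import *
snap('wrist','w10.png');bar('w10.png');snap('side','s10.png');snap('scene','c10.png')"
```

```text
clock: 7.07
position: [0.4824, -0.0874, 0.006]
ee_rot: [0.0, 0.988, -0.152, -0.0]
contact_force: [-2.2, 1.1, 7.6]
width: 0.0442
gripper_force: 7.4
w8.png tail (32, -6, 0.88) scr (11, -1, 0.99) (9, 0, 0.98) bar d mm 8.42
clock: 7.45
position: [0.4817, -0.09, 0.0063]
ee_rot: [-0.0, 0.988, -0.152, 0.0]
contact_force: [-1.2, 2.5, 9.4]
width: 0.0381
gripper_force: 7.6
w9.png tail (32, -5, 0.88) scr (3, -1, 0.99) (1, 0, 0.99) bar d mm 11.31
clock: 7.75
position: [0.4813, -0.0912, 0.0064]
ee_rot: [0.0, 0.988, -0.152, 0.0]
contact_force: [-2.6, 0.6, 11.4]
width: 0.0351
gripper_force: 9.3
w10.png tail (31, -5, 0.88) scr (-1, -1, 0.99) (-3, 0, 0.99) bar d mm 12.39
```

No load yet (9.3 N at full squeeze is the free value), and about 22 mm is drawn. For the next stroke I'll let out, then squeeze in small steps while watching the force.

```bash
python3 -m pendant '[{"dx":0,"dy":-0.003,"dz":0,"rx":0,"ry":0,"rz":0,"hand":0.041},{"dx":0,"dy":-0.003,"dz":0,"rx":0,"ry":0,"rz":0,"hand":0.047},{"dx":0,"dy":-0.003,"dz":0,"rx":0,"ry":0,"rz":0,"hand":0.053},{"dx":0,"dy":-0.003,"dz":0,"rx":0,"ry":0,"rz":0,"hand":0.059},{"dx":0,"dy":-0.001,"dz":0,"rx":0,"ry":0,"rz":0,"hand":0.064},{"dx":0,"dy":0,"dz":0,"rx":0,"ry":0,"rz":0,"hand":0.067},{"dx":0,"dy":0,"dz":0,"rx":0,"ry":0,"rz":0,"hand":0.067},{"dx":0,"dy":0,"dz":0,"rx":0,"ry":0,"rz":0,"hand":0.067},{"dx":0,"dy":0,"dz":0,"rx":0,"ry":0,"rz":0,"hand":0.067}]'
python3 -c "
from h import *
snap('wrist','w11.png');bar('w11.png')"
python3 -m pendant '[{"dx":0,"dy":0.003,"dz":0,"rx":0,"ry":0,"rz":0,"hand":0.06},{"dx":0,"dy":0.003,"dz":0,"rx":0,"ry":0,"rz":0,"hand":0.055},{"dx":0,"dy":0.002,"dz":0,"rx":0,"ry":0,"rz":0,"hand":0.052},{"dx":0,"dy":0,"dz":0,"rx":0,"ry":0,"rz":0,"hand":0.052}]'
python3 -c "
from h import *
snap('wrist','w12.png');bar('w12.png')"
python3 -m pendant '[{"dx":0,"dy":0.001,"dz":0,"rx":0,"ry":0,"rz":0,"hand":0.05},{"dx":0,"dy":0.001,"dz":0,"rx":0,"ry":0,"rz":0,"hand":0.048},{"dx":0,"dy":0,"dz":0,"rx":0,"ry":0,"rz":0,"hand":0.048}]'
python3 -c "
from h import *
snap('wrist','w13.png');bar('w13.png')"
```

```text
clock: 8.65
position: [0.4855, -0.0786, 0.0053]
ee_rot: [0.0, 0.988, -0.152, 0.0]
contact_force: [-0.1, 0.2, 0.2]
width: 0.0669
gripper_force: 0.0
w11.png tail (23, 25, 0.44) scr (37, 5, 0.99) (37, 5, 1.0) bar d mm -4.72
clock: 9.03
position: [0.4832, -0.0865, 0.0057]
ee_rot: [-0.0, 0.988, -0.152, 0.0]
contact_force: [-0.1, 2.0, 5.0]
width: 0.0522
gripper_force: 4.8
w12.png tail (49, -7, 0.88) scr (19, 2, 0.98) (15, 3, 0.98) bar d mm 12.26
clock: 9.33
position: [0.4826, -0.0882, 0.0059]
ee_rot: [-0.0, 0.988, -0.152, 0.0]
contact_force: [-1.3, 1.5, 8.2]
width: 0.0484
gripper_force: 6.6
w13.png tail (47, -7, 0.88) scr (13, 2, 0.99) (10, 3, 0.99) bar d mm 13.52
```

```bash
python3 -m pendant '[{"dx":0,"dy":0.001,"dz":0,"rx":0,"ry":0,"rz":0,"hand":0.046},{"dx":0,"dy":0.001,"dz":0,"rx":0,"ry":0,"rz":0,"hand":0.045},{"dx":0,"dy":0,"dz":0,"rx":0,"ry":0,"rz":0,"hand":0.045}]'
python3 -c "
from h import *
snap('wrist','w14.png');bar('w14.png')"
python3 -m pendant '[{"dx":0,"dy":0.001,"dz":0,"rx":0,"ry":0,"rz":0,"hand":0.043},{"dx":0,"dy":0,"dz":0,"rx":0,"ry":0,"rz":0,"hand":0.042},{"dx":0,"dy":0,"dz":0,"rx":0,"ry":0,"rz":0,"hand":0.042}]'
python3 -c "
from h import *
snap('wrist','w15.png');bar('w15.png')"
```

```text
clock: 9.63
position: [0.4821, -0.0896, 0.006]
ee_rot: [-0.001, 0.988, -0.152, 0.0]
contact_force: [-0.7, 4.0, 7.5]
width: 0.0451
gripper_force: 6.1
w14.png tail (47, -8, 0.88) scr (9, 2, 0.99) (5, 2, 0.99) bar d mm 15.13
clock: 9.93
position: [0.4816, -0.0909, 0.0062]
ee_rot: [-0.0, 0.988, -0.152, 0.0]
contact_force: [-2.2, 2.2, 10.4]
width: 0.042
gripper_force: 8.6
w15.png tail (45, -7, 0.88) scr (5, 2, 0.99) (1, 2, 0.99) bar d mm 15.82
```

```bash
python3 -m pendant '[{"dx":0,"dy":0.001,"dz":0,"rx":0,"ry":0,"rz":0,"hand":0.04},{"dx":0,"dy":0,"dz":0,"rx":0,"ry":0,"rz":0,"hand":0.039},{"dx":0,"dy":0,"dz":0,"rx":0,"ry":0,"rz":0,"hand":0.039}]'
python3 - <<'E'
from h import *
snap('wrist','w16.png');bar('w16.png');snap('side','s16.png');snap('scene','c16.png')
b=cv2.imread('pics/s16.png')[195:265,265:335];c=cv2.imread('pics/c16.png')[185:255,225:305]
o=np.zeros((400,800,3),np.uint8);o[:,:400]=cv2.resize(b,(400,400),interpolation=cv2.INTER_CUBIC);o[:350,400:]=cv2.resize(c,(400,350),interpolation=cv2.INTER_CUBIC)
cv2.imwrite('pics/m16.png',cv2.convertScaleAbs(o,alpha=1.4))
E
```

```text
clock: 10.23
position: [0.4812, -0.0923, 0.0064]
ee_rot: [0.0, 0.988, -0.151, 0.0]
contact_force: [-3.3, -0.1, 11.9]
width: 0.0396
gripper_force: 10.6
w16.png tail (44, -7, 0.89) scr (1, 2, 0.99) (-3, 2, 0.97) bar d mm 16.89
```

View pics/m16.png

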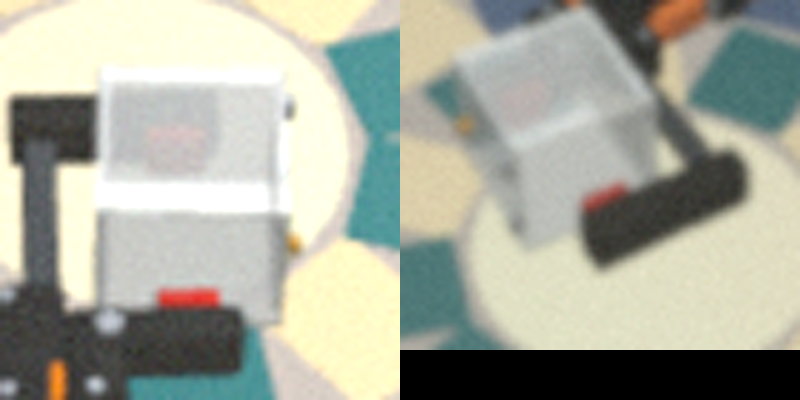

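Both jaws are now closed up on the cube, with red pads visible at (188,298) and (605,197). The force is rising, so I'll continue in small steps.

```bash
python3 -m pendant '[{"dx":0,"dy":0.001,"dz":0,"rx":0,"ry":0,"rz":0,"hand":0.0375},{"dx":0,"dy":0,"dz":0,"rx":0,"ry":0,"rz":0,"hand":0.0365},{"dx":0,"dy":0,"dz":0,"rx":0,"ry":0,"rz":0,"hand":0.0365},{"dx":0,"dy":0,"dz":0,"rx":0,"ry":0,"rz":0,"hand":0.0365}]'
python3 -c "
from h import *
snap('wrist','w17.png');bar('w17.png')"
python3 -m pendant '[{"dx":0,"dy":0,"dz":0,"rx":0,"ry":0,"rz":0,"hand":0.0355},{"dx":0,"dy":0,"dz":0,"rx":0,"ry":0,"rz":0,"hand":0.035},{"dx":0,"dy":0,"dz":0,"rx":0,"ry":0,"rz":0,"hand":0.035},{"dx":0,"dy":0,"dz":0,"rx":0,"ry":0,"rz":0,"hand":0.035}]'
python3 -c "
from h import *
snap('wrist','w18.png');bar('w18.png')"
```

```text
clock: 10.72
position: [0.4809, -0.0934, 0.0066]
ee_rot: [0.001, 0.989, -0.151, 0.0]
contact_force: [-3.7, 0.6, 13.5]
width: 0.0368
gripper_force: 12.6
w17.png tail (43, -7, 0.89) scr (-2, 2, 0.98) (-7, 3, 0.99) bar d mm 17.77
clock: 11.1
position: [0.4807, -0.0941, 0.0067]
ee_rot: [0.001, 0.989, -0.151, 0.0]
contact_force: [-5.0, -2.7, 15.3]
width: 0.0352
gripper_force: 14.7
w18.png tail (42, -7, 0.89) scr (-4, 1, 0.99) (-9, 3, 0.99) bar d mm 18.11
```

```bash
python3 -m pendant '[{"dx":0,"dy":0,"dz":0,"rx":0,"ry":0,"rz":0,"hand":0.034},{"dx":0,"dy":0,"dz":0,"rx":0,"ry":0,"rz":0,"hand":0.034},{"dx":0,"dy":0,"dz":0,"rx":0,"ry":0,"rz":0,"hand":0.034},{"dx":0,"dy":0,"dz":0,"rx":0,"ry":0,"rz":0,"hand":0.034},{"dx":0,"dy":0,"dz":0,"rx":0,"ry":0,"rz":0,"hand":0.034},{"dx":0,"dy":0,"dz":0,"rx":0,"ry":0,"rz":0,"hand":0.034}]'
python3 - <<'E'
from h import *
snap('wrist','w19.png');bar('w19.png');snap('side','s19.png')
I=lambda n:cv2.imread('pics/'+n)
o=np.zeros((560,800,3),np.uint8)
o[:300,:400]=cv2.resize(I('w19.png'),(400,300))
o[:400,400:]=cv2.resize(I('s19.png')[195:265,265:335],(400,400),interpolation=cv2.INTER_CUBIC)
o[310:560,:400]=cv2.resize(I('w19.png')[0:125,180:380],(400,250),interpolation=cv2.INTER_CUBIC)
cv2.imwrite('pics/m19.png',cv2.convertScaleAbs(o,alpha=1.4))
E
```

```text
clock: 11.65
position: [0.4806, -0.0945, 0.0069]
ee_rot: [0.001, 0.989, -0.151, 0.0]
contact_force: [-5.9, -3.9, 16.5]
width: 0.0343
gripper_force: 16.5
w19.png tail (42, -7, 0.89) scr (-5, 1, 0.98) (-10, 3, 0.99) bar d mm 18.48
```

View pics/m19.png

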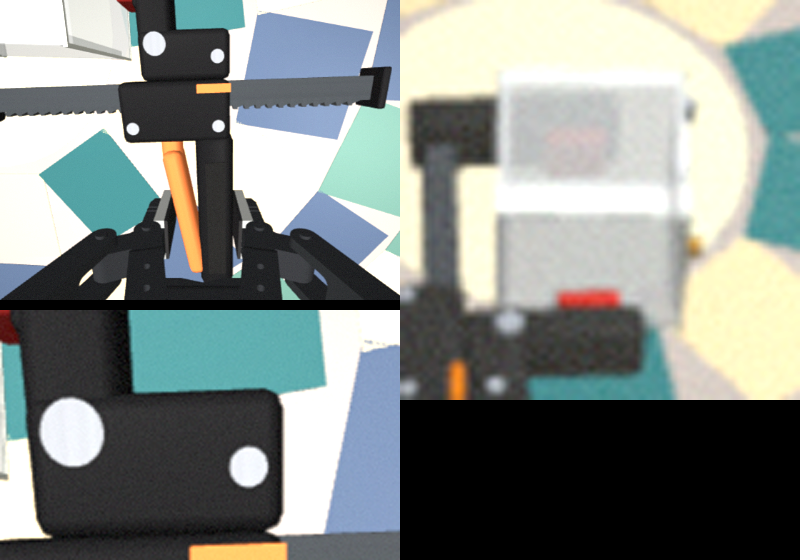

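The clamp is squeezed onto the cube, which stands upright. My squash estimates range from 1.4 to 2.7 mm, and the low end is too close to the 1.2 mm limit. I'll make one more careful part-stroke for about 1.7 mm more bar travel.

```bash
sed -i 's/a=m(488,130,20,32);b=m(311,174,12,12);c=m(316,75,12,12);h=/a=m(482,130,16,30);b=m(311,174,12,12);c=m(316,75,12,12);h=/' h.py
python3 -m pendant '[{"dx":0,"dy":-0.003,"dz":0,"rx":0,"ry":0,"rz":0,"hand":0.041},{"dx":0,"dy":-0.003,"dz":0,"rx":0,"ry":0,"rz":0,"hand":0.047},{"dx":0,"dy":-0.003,"dz":0,"rx":0,"ry":0,"rz":0,"hand":0.053},{"dx":0,"dy":-0.003,"dz":0,"rx":0,"ry":0,"rz":0,"hand":0.059},{"dx":0,"dy":-0.001,"dz":0,"rx":0,"ry":0,"rz":0,"hand":0.064},{"dx":0,"dy":0,"dz":0,"rx":0,"ry":0,"rz":0,"hand":0.067},{"dx":0,"dy":0,"dz":0,"rx":0,"ry":0,"rz":0,"hand":0.067},{"dx":0,"dy":0,"dz":0,"rx":0,"ry":0,"rz":0,"hand":0.067}]'
python3 -m pendant '[{"dx":0,"dy":0.003,"dz":0,"rx":0,"ry":0,"rz":0,"hand":0.06},{"dx":0,"dy":0.003,"dz":0,"rx":0,"ry":0,"rz":0,"hand":0.056},{"dx":0,"dy":0.002,"dz":0,"rx":0,"ry":0,"rz":0,"hand":0.053},{"dx":0,"dy":0.001,"dz":0,"rx":0,"ry":0,"rz":0,"hand":0.053}]'
python3 -c "
from h import *
snap('wrist','w20.png')
for f in('w3','w10','w19','w20'):bar(f+'.png')"
python3 -m pendant '[{"dx":0,"dy":0.002,"dz":0,"rx":0,"ry":0,"rz":0,"hand":0.051},{"dx":0,"dy":0.002,"dz":0,"rx":0,"ry":0,"rz":0,"hand":0.05},{"dx":0,"dy":0,"dz":0,"rx":0,"ry":0,"rz":0,"hand":0.05}]'
python3 -c "
from h import *
snap('wrist','w21.png');bar('w21.png')"
```

```text
clock: 12.42
position: [0.4849, -0.0805, 0.0053]
ee_rot: [0.0, 0.988, -0.152, -0.0]
contact_force: [0.8, -0.1, 0.3]
width: 0.0669
gripper_force: 0.0
clock: 12.75
position: [0.4825, -0.0888, 0.0058]
ee_rot: [-0.001, 0.988, -0.153, 0.0]
contact_force: [0.9, 4.6, 5.1]
width: 0.0533
gripper_force: 4.9
w3.png tail (18, 6, 0.96) scr (44, 5, 0.99) (49, 5, 0.98) bar d mm -9.96
w10.png tail (28, -5, 0.87) scr (-1, -1, 0.99) (-3, 0, 0.99) bar d mm 11.25
w19.png tail (40, -7, 0.87) scr (-5, 1, 0.98) (-10, 3, 0.99) bar d mm 17.72
w20.png tail (60, -11, 0.83) scr (17, 3, 0.98) (13, 3, 1.0) bar d mm 17.14
clock: 13.05
position: [0.4816, -0.0925, 0.0059]
ee_rot: [-0.001, 0.988, -0.152, 0.001]
contact_force: [0.5, 4.2, 6.3]
width: 0.0501
gripper_force: 7.2
w21.png tail (59, -11, 0.86) scr (13, 2, 0.99) (8, 3, 0.99) bar d mm 18.37
```

```bash
python3 -m pendant '[{"dx":0,"dy":0.001,"dz":0,"rx":0,"ry":0,"rz":0,"hand":0.048},{"dx":0,"dy":0.001,"dz":0,"rx":0,"ry":0,"rz":0,"hand":0.047},{"dx":0,"dy":0,"dz":0,"rx":0,"ry":0,"rz":0,"hand":0.047},{"dx":0,"dy":0,"dz":0,"rx":0,"ry":0,"rz":0,"hand":0.047}]'
python3 -c "
from h import *
snap('wrist','w22.png');bar('w22.png')"
python3 -m pendant '[{"dx":0,"dy":0.001,"dz":0,"rx":0,"ry":0,"rz":0,"hand":0.0455},{"dx":0,"dy":0,"dz":0,"rx":0,"ry":0,"rz":0,"hand":0.0445},{"dx":0,"dy":0,"dz":0,"rx":0,"ry":0,"rz":0,"hand":0.0445},{"dx":0,"dy":0,"dz":0,"rx":0,"ry":0,"rz":0,"hand":0.0445}]'
python3 -c "
from h import *
snap('wrist','w23.png');bar('w23.png')"
```

```text
clock: 13.43
position: [0.4809, -0.0941, 0.0062]
ee_rot: [-0.001, 0.988, -0.152, 0.001]
contact_force: [0.2, 5.7, 10.5]
width: 0.0472
gripper_force: 8.6
w22.png tail (57, -12, 0.85) scr (9, 2, 0.99) (4, 3, 0.98) bar d mm 19.06
clock: 13.82
position: [0.4806, -0.0952, 0.0064]
ee_rot: [-0.0, 0.988, -0.152, 0.001]
contact_force: [-0.1, 5.9, 12.3]
width: 0.0449
gripper_force: 10.3
w23.png tail (56, -12, 0.86) scr (6, 1, 0.99) (0, 2, 0.99) bar d mm 19.94
```

```bash
python3 -m pendant '[{"dx":0,"dy":0.001,"dz":0,"rx":0,"ry":0,"rz":0,"hand":0.0425},{"dx":0,"dy":0,"dz":0,"rx":0,"ry":0,"rz":0,"hand":0.0415},{"dx":0,"dy":0,"dz":0,"rx":0,"ry":0,"rz":0,"hand":0.0415},{"dx":0,"dy":0,"dz":0,"rx":0,"ry":0,"rz":0,"hand":0.0415}]'
python3 -c "
from h import *
snap('wrist','w24.png');bar('w24.png')"
```

```text
clock: 14.2
position: [0.4801, -0.0966, 0.0068]
ee_rot: [-0.0, 0.988, -0.151, 0.001]
contact_force: [-2.0, 3.5, 14.7]
width: 0.0415
gripper_force: 12.9
w24.png tail (55, -12, 0.87) scr (2, 1, 0.99) (-4, 2, 0.99) bar d mm 21.01
```

```bash
python3 -m pendant '[{"dx":0,"dy":0,"dz":0,"rx":0,"ry":0,"rz":0,"hand":0.0402},{"dx":0,"dy":0,"dz":0,"rx":0,"ry":0,"rz":0,"hand":0.0402},{"dx":0,"dy":0,"dz":0,"rx":0,"ry":0,"rz":0,"hand":0.0402},{"dx":0,"dy":0,"dz":0,"rx":0,"ry":0,"rz":0,"hand":0.0402},{"dx":0,"dy":0,"dz":0,"rx":0,"ry":0,"rz":0,"hand":0.0402},{"dx":0,"dy":0,"dz":0,"rx":0,"ry":0,"rz":0,"hand":0.0402}]'
python3 -c "
from h import *
snap('wrist','w25.png');bar('w25.png')"
```

```text
clock: 14.75
position: [0.4799, -0.0971, 0.0069]
ee_rot: [0.0, 0.989, -0.151, 0.001]
contact_force: [-3.0, 2.4, 16.9]
width: 0.0406
gripper_force: 14.5
w25.png tail (55, -12, 0.87) scr (0, 1, 0.99) (-6, 2, 0.98) bar d mm 21.73
```

```bash
python3 -c "
from rig import manip
print(manip.sign_off())"
```

```text
the job is handed in; nothing more can be done
None
```

I handed the job in at about 15 s with trigger and grip still held squeezed at about 14.5 N; I estimate both pads are squashed 2.5 to 3.3 mm on the cube, judged from grip force and bar travel since I could not measure it directly, and no verdict came back.

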